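# Slide the laid-out soldering board into the pan

### The job

Two brass frames are laid out for soldering on the top board of the stack. Without lifting it, slide that board over the one below into line with the steel pan on the hearth, then slide it off the stack and over the pan's low lip until it drops flat inside the pan. Feel your way and push only lightly: the frames and the boards below must not shift, and the tweezers, dish and hammer stay where they lie.

Things in the scene. Friction and masses are not known exactly. Their poses are not given: they have to be found in the camera images.
- top_board: The piece to slide: off-white ceramic board 100 (x) x 150 (y) x 12 mm (z), about 0.22 kg, origin at the centre of its underside; x points away from the robot, y to its left. Starts on the stack, underside 48 mm above the bench. Pushed by its edges, which stand up to 6 mm in or out of the next board's. Brittle: a push over 10 N chips it. The frames lie on it.
- trail_edge (a point): Middle of the top board's +y edge face (75 mm from its centre, 6 mm above its underside): push here to slide it off the stack into the pan. Free bench beyond it.
- front_edge (a point): Middle of the top board's -x edge face (50 mm from its centre, 6 mm above its underside): push here to slide it back into line with the pan. Free bench before it.
- board_2: Second from the top: soldering board, 100 (x) x 150 (y) x 12 mm (z), origin at the centre of its underside; loose, and must stay where it is.
- board_3: Third: soldering board, 100 (x) x 150 (y) x 12 mm (z), origin at the centre of its underside; loose, and must stay where it is.
- board_4: Fourth: soldering board, 100 (x) x 150 (y) x 12 mm (z), origin at the centre of its underside; loose, and must stay where it is.
- board_5: Lowest, on the bench: soldering board, 100 (x) x 150 (y) x 12 mm (z), origin at the centre of its underside; loose, and must stay where it is.
- hearth: Fixed hearth of pale firebricks: floor 230 (x) x 342 (y) mm, top 34 mm above the bench; brick shields 32 mm high along its back and -y end; on its +y end a level brick sill 30 mm wide (y), 140 long, top 46 mm. Origin at the centre of its underside, y towards the stack, which stands up to 19 mm beyond the +y end. Carries the pan (see pan_line).
- pan_line (a point): Fixed point on the hearth floor on the centre line of the pan, a lined steel tray with the hearth's axes; inside 110 (x) x 153 (y), floor 41.5 mm above the bench. Far (-y) and side rims reach 54 mm; the +y rim is a low lip, top 46, over which the board comes; the side rims flare to 124 there. Set down by hand: its centre is up to 30 mm to +y or -y of this point, not measured.
- frame_a: Loose square brass frame with bars in it, 28 x 28 x 5 mm, 18 g, lying on the top board at spot_a; origin at the centre of its underside.
- frame_b: Loose square brass frame with a coil in it, 28 x 28 x 5 mm, 18 g, lying on the top board at spot_b; origin at the centre of its underside.
- spot_a (a point): Point on the top board's upper face, 10 mm to +x and 30 mm to -y of its centre, where frame_a is laid out (within 3 mm).
- spot_b (a point): Point on the top board's upper face, 6 mm to -x and 30 mm to +y of its centre, where frame_b is laid out (within 3 mm).
- tweezers: Bystander: steel tweezers 160 mm long lying on the bench in front of the hearth, 5 mm high; origin at the middle of their length.
- flux_dish: Bystander: white ceramic dish, 68 mm across, 28 mm high, behind the stack; origin at the centre of its underside.
- hammer: Bystander: hammer with a dark wooden handle, 260 mm long, 26 mm high, lying on the bench behind the hearth; origin at the middle of its length, underside.
Mind the look-alikes: they are no part of the job. What is shaped like the top_board but blue or orange is not meant. Leave any orange look-alike of the frame_a alone.

How it is judged:
By the outcome, as a careful person would: the job done as asked, in the order asked, and still so for the second after the job is handed in, with the robot touching nothing.
It also fails if it takes over 51 s, if anything falls off the work surface, if the arm or the gripper's body presses on something with over 40 N, if the wrist force passes 120 N, or if a joint passes its speed limit or range.

### The arm

A 6-joint arm with a two-finger parallel gripper is mounted at the origin on the work surface. World frame = base frame: x ahead of the robot, y to its left, z up, the work surface at z = 0. Lengths are in m, angles in rad, forces in N, time in s.
With the tool pointing down it reaches from about 0.3 to 0.875 m from the base axis. Payload 6.4 kg.
Tool frame: the origin (TCP) lies on the centre line of the jaws, within the pads' length; the fingertips stand 11 mm ahead of it and the grasp point (between the pads) lies 8 mm behind it; z points along the fingers, y is the line along which they close (so a half turn about z gives the same grasp; the last joint's range is limited). The gripper opens to 85 mm and grips with 20 to 120 N. Pads are 22 mm wide; open, the fingers measure 114 mm over their backs; the gripper's body (76 mm by 85 mm) begins 54 mm behind the grasp point. The pads swing forward as they close: fully open they stand 13 mm farther back than shut.
Start: joints at [-1.473, 0.181, 1.607, -0, 1.354, -0.206], TCP at [0.172, -0.549, 0.242] pointing down, gripper open.
Joint ranges: [-2.99, 2.99], [-0.89, 2.07], [0.3, 2.58], [-1.14, 4.28], [0, 2.63], [-3.12, 3.12]. Speed limits (rad/s): [2.57, 2.57, 3.01, 3.14, 3.14, 3.14].

### API

Orientations are given as a rotation vector (axis times angle).
In Python, from plant import r gives the robot as it stands.
- The arm moves only by the shell command python3 -m handwheel 'ROWS' [FORCE]. ROWS is JSON, a list of rows, each an object with "translation": the shift along the tool's x, y, z in units of 30 mm (1.0 is 30 mm), a list of three; "turn": the turn about the tool's z in rad; "grip": the closure in counts, from 0 (fully open) to 255 (shut). A call has exactly 8 rows; each row is the pose to reach, as a shift and turn from the pose commanded when the call began, along the tool's axes at that moment; what a row does not reach only later rows make up. A row lasts 1/8 s, in which the tool goes at most 62.5 mm and 10.7 degrees, less where a joint would pass 70% of its speed; a pose out of reach is approached as far as the arm can. A call with a gripper value outside its range is refused whole. The fingers move at their own pace and stop on an object; FORCE is the grip in N (left out, the last holds). Time passes only in rows, so rows that repeat a pose let the fingers close, or fill a call up. It gives the time, the measured TCP pose, the force, the opening and the grip force at its end, in the units of the state.
- r.get_state(): the state, without advancing time (a new reading comes with each control period).
- r.camera(name): name is "scene" or "top"; returns the picture (480x640x3 uint8, blue, green, red); there is no depth.
- r.camera_model(name): a dict with "K" (3x3 intrinsics, pixels), "rvec" (rotation vector, rad) and "tvec" (3), from world to camera coordinates, as OpenCV has them. Camera axes: x right, y down, z forward; pixel columns grow to the right and rows downward; lengths in m; the calibration is good to about 2 mm. A picture is of the moment at which its call begins. camera_model takes no time and is no camera call.
- r.finish_job(): hands the job in; it is judged then, once.
The state is a dict: "time_s": time; "joint_pos": joint angles; "dq": joint speeds; "effort": joint torques, N m; "eef_pos": TCP position; "ee_rot": TCP orientation; "wrist_force": force on the tool from outside, world axes, zero at the start; "torque": the same for the moment, N m; "width": finger opening in m; "grip_force": force on a finger pad.
Only numpy, scipy, OpenCV 4.12 (cv2) and the standard library are available. Lean on these libraries where they do the work, as an engineer would, in place of code of your own. Each camera call takes 0.05 s, during which the arm holds its last target. There are 200 camera calls.

## Working session

There is one attempt and no reset: what is moved stays moved. The work goes in short steps, Python scripts to look and compute and a shell command to move; the robot and the scene stay as the last step left them, time stands still between calls to the robot, and variables do not carry over. Pictures are saved under pics/ and viewed, at most 10 in all, crops included, and the job is handed in when it is done.

```bash
mkdir -p pics; ls; python3 - <<'E'
from plant import r
import cv2
for n in("scene","top"):
    cv2.imwrite(f"pics/{n}0.png",r.camera(n)); print(n,r.camera_model(n))
print(r.get_state())
E
```

```text
pics
scene {'K': array([[558.50272328,   0.        , 317.86144832],
       [  0.        , 558.50272328, 240.50579825],
       [  0.        ,   0.        ,   1.        ]]), 'rvec': array([ 0.83219726,  2.63244203, -0.96814991]), 'tvec': array([ 0.39265055, -0.23466252,  1.27623992])}
top {'K': array([[451.43007214,   0.        , 318.88906545],
       [  0.        , 451.43007214, 235.94308059],
       [  0.        ,   0.        ,   1.        ]]), 'rvec': array([ 2.12334547, -2.14696688,  0.12422322]), 'tvec': array([0.09153148, 0.56296898, 0.77346741])}
{'time_s': 0.1, 'joint_pos': array([-1.47326598e+00,  1.81478866e-01,  1.60792445e+00, -7.82580743e-06,
        1.35379237e+00, -2.06299624e-01]), 'dq': array([-0.0001852 , -0.00083724, -0.00205136, -0.00073585,  0.00055626,
       -0.00058065]), 'effort': array([-4.31610333e-04, -4.45878160e+01, -3.52238488e+01, -2.68603217e-04,
        4.13137372e-03,  1.67235175e-06]), 'eef_pos': array([ 0.17199297, -0.54816454,  0.24145947]), 'ee_rot': array([-3.10382818e+00, -4.75181762e-01, -1.24827159e-04]), 'wrist_force': array([0.47461577, 0.85908385, 0.03941734]), 'torque': array([-0.01557638, -0.02650133,  0.03580152]), 'grip_force': 0.0, 'width': 0.08548317784240145}
```

View pics/scene0.png

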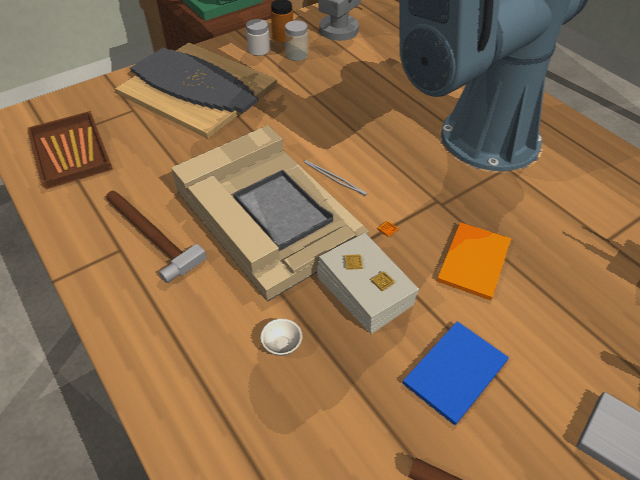

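View pics/top0.png

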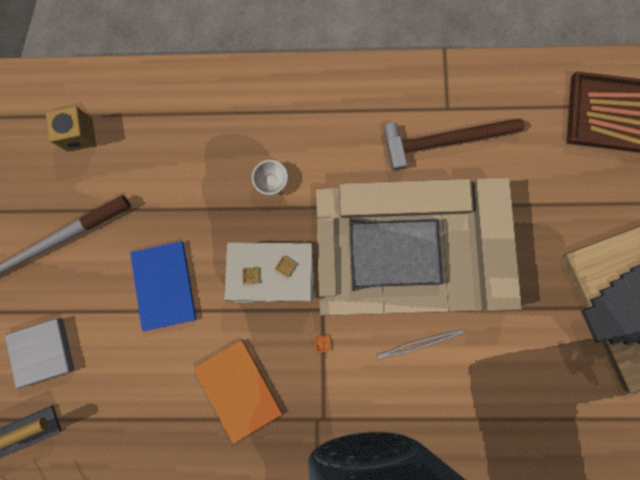

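The top view shows the stack's white top board at about (269,272), with frame_a (286,266) and frame_b (251,276). The pan is at (396,253), the sill at (328,257), the dish at (270,178) and the tweezers at (420,344). The look-alikes are the blue board (163,286), the orange board (238,391) and the small orange frame (323,343). The off-white board on the stack, carrying the brass frames, is the one meant. Next I'll measure it and confirm in an enlarged crop.

```bash
cat > h.py <<'E'
from plant import r
import cv2, numpy as np
def ray(n,uv,z):
    m=r.camera_model(n);R=cv2.Rodrigues(m["rvec"])[0];t=m["tvec"].ravel();c=-R.T@t
    d=np.array([R.T@np.linalg.inv(m["K"])@[u,v,1] for u,v in np.atleast_2d(uv)])
    return c+d*((z-c[2])/d[:,2])[:,None]
def proj(n,P):
    m=r.camera_model(n);return cv2.projectPoints(np.float64(P),m["rvec"],m["tvec"],m["K"],None)[0][:,0]
def board(im,n="top",lo=(15,0,150),roi=None):
    hsv=cv2.cvtColor(im,cv2.COLOR_BGR2HSV)
    m=cv2.inRange(hsv,(0,0,150),(180,40,255))
    return m
def rect(m,x0,x1,y0,y1):
    k=np.zeros_like(m);k[y0:y1,x0:x1]=m[y0:y1,x0:x1]
    c=max(cv2.findContours(k,cv2.RETR_EXTERNAL,cv2.CHAIN_APPROX_NONE)[0],key=cv2.contourArea)
    return cv2.minAreaRect(c),c
E
python3 - <<'E'
from h import *
im=cv2.imread("pics/top0.png");hsv=cv2.cvtColor(im,cv2.COLOR_BGR2HSV)
print(hsv[255,240],hsv[290,290],hsv[255,260],hsv[255,375],hsv[257,328],hsv[298,270])
m=board(im);b,c=rect(m,215,316,230,310)
print("board px",b); P=ray("top",cv2.boxPoints(b),.060);print(P.round(4),P.mean(0))
# pan dark
p=cv2.inRange(hsv,(0,0,0),(180,60,150));q,c=rect(p,340,450,205,300)
print("pan px",q);Q=ray("top",cv2.boxPoints(q),.0415);print(Q.round(4),Q.mean(0))
a=cv2.resize(im[200:320,215:455],None,fx=3.3,fy=3.3,interpolation=cv2.INTER_CUBIC)
s=cv2.imread("pics/scene0.png")[220:335,280:450]
s=cv2.resize(s,None,fx=2,fy=2,interpolation=cv2.INTER_CUBIC)
o=np.zeros((600,800,3),np.uint8);h,w=a.shape[:2];o[:h,:w]=a[:,:800];o[h:h+s.shape[0],:s.shape[1]]=s[:600-h]
cv2.imwrite("pics/c1.png",o)
E
```

```text
[ 21  31 166] [ 21  29 169] [ 19  29 165] [160   7 108] [ 18  68 154] [ 22  29 169]
board px ((267.6856384277344, 271.6751708984375), (84.66075134277344, 56.69729995727539), 0.9391909241676331)
[[0.4521 0.2493 0.06  ]
 [0.5515 0.2497 0.06  ]
 [0.5471 0.0998 0.06  ]
 [0.4484 0.102  0.06  ]] [0.49975393 0.17517757 0.06      ]
pan px ((396.2650451660156, 251.77304077148438), (75.05977630615234, 93.27322387695312), 87.83892822265625)
[[ 0.5997  0.0317  0.0415]
 [ 0.6038 -0.1364  0.0415]
 [ 0.4692 -0.1349  0.0415]
 [ 0.4647  0.0292  0.0415]] [ 0.53434418 -0.052602    0.0415    ]
```

View pics/c1.png

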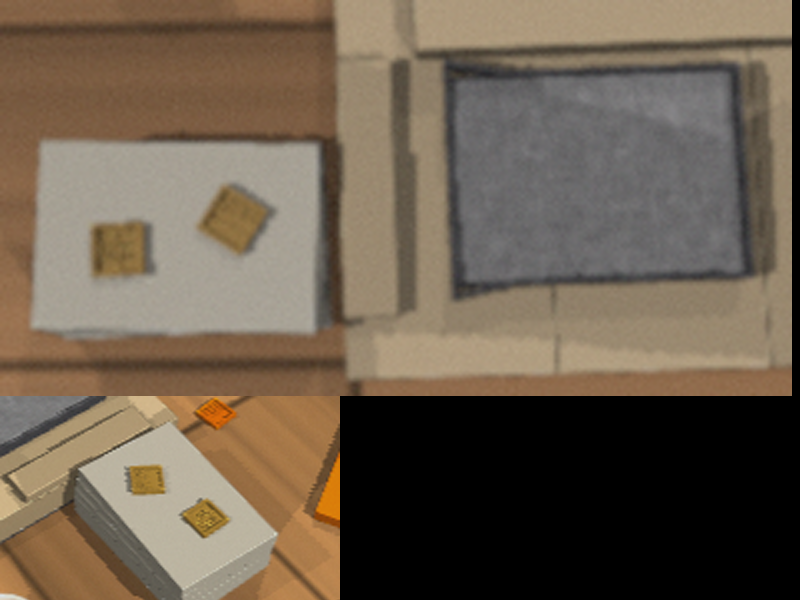

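The crop confirms the target: the off-white board with both brass frames. The pan is turned slightly relative to the board. Its lining corners are near crop (455,80), (737,70), (746,272) and (462,283), and its lip is on the left, beside the sill. Next I'll get the edge lines precisely.

```bash
python3 - <<'E'
from h import *
m=r.camera_model("top");R=cv2.Rodrigues(m["rvec"])[0];print("cam",(-R.T@m["tvec"].ravel()).round(3))
im=cv2.imread("pics/top0.png");g=cv2.cvtColor(im,cv2.COLOR_BGR2GRAY).astype(float)
def edge(p,q,half,sgn,z,name,n=30):
    # strongest gradient of given sign across segment p-q, sub-pixel
    p,q=np.array(p,float),np.array(q,float);d=(q-p)/np.linalg.norm(q-p);nn=np.array([-d[1],d[0]])
    s=np.arange(-half,half+.01,.25);pts=[]
    G=cv2.GaussianBlur(g,(0,0),.7).astype(np.float32)
    for t in np.linspace(0,1,n):
        c=p+(q-p)*t;L=c+s[:,None]*nn
        v=cv2.remap(G,L[:,0].astype(np.float32)[None],L[:,1].astype(np.float32)[None],cv2.INTER_LINEAR)[0]
        gr=np.gradient(v)*sgn;pts.append(c+nn*s[gr.argmax()])
    W=ray("top",pts,z)[:,:2]
    for _ in range(2):
        l=cv2.fitLine(W.astype(np.float32),cv2.DIST_HUBER,0,1e-3,1e-3).ravel()
        res=np.abs((W[:,0]-l[2])*l[1]-(W[:,1]-l[3])*l[0]);W=W[res<=max(.0007,np.median(res)*2)]
    v=l[:2];a=np.arctan2(v[1],v[0])
    a=(a+np.pi/4)%(np.pi/2)-np.pi/4
    print(f"{name}: through {l[2]:.4f},{l[3]:.4f} yaw {np.degrees(a):.2f} deg rms {res.std()*1e3:.2f}mm n{len(W)}")
T=lambda x,y:(215+x/3.3,200+y/3.3)
# board: left->right along d; normal = +down for rightwards d
edge(T(60,142),T(300,142),4,1,.060,"board +x")
edge(T(60,330),T(300,330),4,-1,.060,"board -x")
edge(T(40,160),T(34,310),4,-1,.060,"board +y")   # d down => normal = left
edge(T(320,160),T(318,310),4,1,.060,"board -y")
edge(T(350,373),T(700,363),4,-1,.034,"hearth front(-x)")
edge(T(393,70),T(400,305),3,1,.046,"sill -y edge")
edge(T(337,80),T(342,300),3,-1,.046,"sill/hearth +y")
for nm,a,b,s in(("pan +x lining",(540,77),(720,71),1),("pan -x lining",(540,281),(730,273),-1)):
    edge(T(*a),T(*b),2.5,s,.0415,nm)
edge(T(540,68),T(720,64),3,-1,.054,"pan +x rim outer")
edge(T(540,290),T(730,280),3,1,.054,"pan -x rim outer")
edge(T(736,90),T(744,260),2.5,1,.0415,"pan far lining")
edge(T(741,90),T(750,260),3,-1,.054,"pan far outer")
edge(T(456,95),T(461,270),2.5,-1,.0415,"pan near lining")
edge(T(447,95),T(453,280),3,1,.046,"pan near outer")
for nm,uv in(("A",(285.5,266)),("B",(251,275.5))):print(nm,ray("top",uv,.065).round(4))
E
```

```text
cam [0.448 0.065 0.848]
board +x: through 0.5510,0.1645 yaw -0.72 deg rms 0.20mm n28
board -x: through 0.4495,0.1470 yaw -0.59 deg rms 0.36mm n18
board +y: through 0.5000,0.2500 yaw -0.75 deg rms 0.28mm n20
board -y: through 0.4992,0.0989 yaw -2.20 deg rms 0.22mm n22
hearth front(-x): through 0.4255,0.0077 yaw 1.28 deg rms 0.53mm n30
sill -y edge: through 0.5181,0.0587 yaw 0.43 deg rms 0.24mm n21
sill/hearth +y: through 0.5233,0.0883 yaw 1.21 deg rms 0.33mm n20
pan +x lining: through 0.5868,-0.0637 yaw 1.09 deg rms 0.33mm n26
pan -x lining: through 0.4787,-0.0638 yaw 1.72 deg rms 0.27mm n25
pan +x rim outer: through 0.5897,-0.0706 yaw 1.56 deg rms 0.20mm n24
pan -x rim outer: through 0.4736,-0.0744 yaw 1.22 deg rms 0.19mm n24
pan far lining: through 0.5332,-0.1258 yaw 1.74 deg rms 0.19mm n23
pan far outer: through 0.5349,-0.1284 yaw 1.32 deg rms 0.24mm n23
pan near lining: through 0.5243,0.0238 yaw 2.14 deg rms 0.22mm n23
pan near outer: through 0.5258,0.0296 yaw 1.37 deg rms 0.24mm n26
A [[0.5085 0.1433 0.065 ]]
B [[0.4927 0.2033 0.065 ]]
```

```bash
cat >> h.py <<'E'
def go(x,y,z,yawdeg):
    s=r.get_state();R=cv2.Rodrigues(np.float64(s["ee_rot"]))[0]
    d=R.T@(np.array([x,y,z])-s["eef_pos"])/.03
    yaw=np.degrees(np.arctan2(R[1,0],R[0,0]))
    print("t",s["time_s"],"pos",s["eef_pos"].round(4),"yaw",yaw.round(2),"w",round(s["width"],4),"F",s["wrist_force"].round(2))
    print("trans",d.round(3),"turn",round(np.radians(yaw-yawdeg),4))
E
python3 -m handwheel '[{"translation":[14.6,-20.7,0],"turn":0.28,"grip":142},{"translation":[14.6,-20.7,0],"turn":0.28,"grip":142},{"translation":[14.6,-20.7,0],"turn":0.28,"grip":142},{"translation":[14.6,-20.7,0],"turn":0.28,"grip":142},{"translation":[14.6,-20.7,0],"turn":0.28,"grip":142},{"translation":[14.6,-20.7,0],"turn":0.28,"grip":142},{"translation":[14.6,-20.7,0],"turn":0.28,"grip":142},{"translation":[14.6,-20.7,0],"turn":0.28,"grip":142}]' 30
python3 -c "
from h import *
go(.41,.175,.09,1.35)"
```

```text
time_s: 1.1
eef_pos: [0.3249, -0.0707, 0.2424]
ee_rot: [3.141, 0.036, 0.002]
wrist_force: [1.4, -0.4, 0.1]
width: 0.0379
grip_force: 0.0
t 1.1 pos [ 0.3249 -0.0707  0.2424] yaw 1.3 w 0.0379 F [ 1.44 -0.44  0.1 ]
trans [ 3.018 -8.128  5.078] turn -0.0008
```

```bash
python3 -m handwheel '[{"translation":[3.0,-8.1,1],"turn":0,"grip":142},{"translation":[3.0,-8.1,1],"turn":0,"grip":142},{"translation":[3.0,-8.1,2],"turn":0,"grip":142},{"translation":[3.0,-8.1,3],"turn":0,"grip":142},{"translation":[3.0,-8.1,5.05],"turn":0,"grip":142},{"translation":[3.0,-8.1,5.05],"turn":0,"grip":142},{"translation":[3.0,-8.1,5.05],"turn":0,"grip":142},{"translation":[3.0,-8.1,5.05],"turn":0,"grip":142}]'
python3 -c "
from h import *
cv2.imwrite('pics/s2.png',r.camera('scene'))
im=cv2.imread('pics/s2.png');cv2.imwrite('pics/s2c.png',cv2.resize(im[200:350,300:500],None,fx=4,fy=4))
go(.41,.175,.062,1.35)"
```

```text
time_s: 2.1
eef_pos: [0.4096, 0.1723, 0.0917]
ee_rot: [-3.141, -0.037, -0.002]
wrist_force: [0.8, -1.1, 0.9]
width: 0.0381
grip_force: 0.0
t 2.15 pos [0.41   0.1723 0.0922] yaw 1.33 w 0.038 F [ 0.39 -0.61  0.56]
trans [-0.002 -0.091  1.005] turn -0.0003
```

View pics/s2c.png

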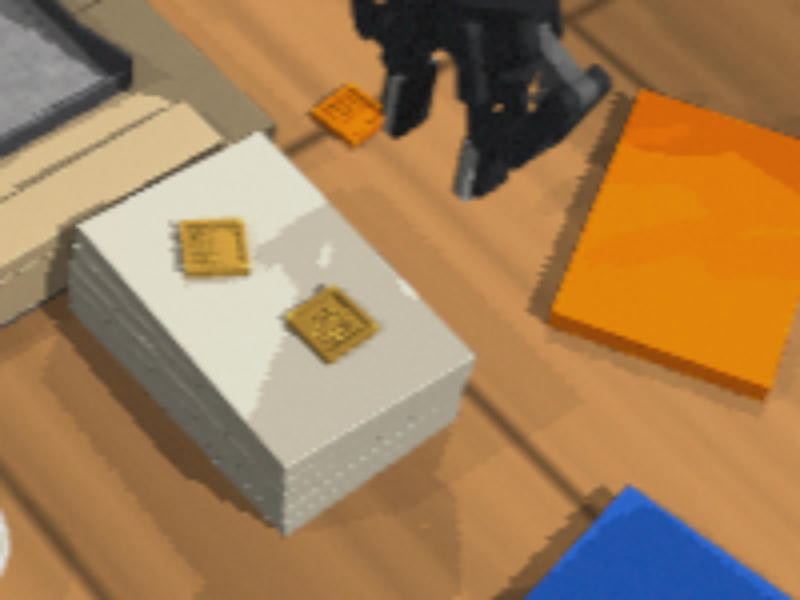

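```bash
python3 -c "
from h import *
p=r.get_state()['eef_pos'];print(p)
for tz in(.0075,.0095,.0115):print(tz,((proj('scene',[p+[dx,dy,-tz] for dx in(-.011,.011) for dy in (.019,.033)])-[300,200])*4).round(0).tolist())"
python3 -m handwheel '[{"translation":[0,-0.09,0.25],"turn":0,"grip":142},{"translation":[0,-0.09,0.5],"turn":0,"grip":142},{"translation":[0,-0.09,0.75],"turn":0,"grip":142},{"translation":[0,-0.09,1.01],"turn":0,"grip":142},{"translation":[0.2,-0.09,1.01],"turn":0,"grip":142},{"translation":[0.4,-0.09,1.01],"turn":0,"grip":142},{"translation":[0.6,-0.09,1.01],"turn":0,"grip":142},{"translation":[0.6,-0.09,1.01],"turn":0,"grip":142}]'
python3 -c "
from h import *
go(.465,.175,.062,1.35)"
```

```text
[0.41004428 0.1722533  0.09215434]
0.0075 [[485.0, 170.0], [507.0, 190.0], [446.0, 192.0], [468.0, 213.0]]
0.0095 [[484.0, 173.0], [506.0, 193.0], [446.0, 195.0], [468.0, 216.0]]
0.0115 [[483.0, 176.0], [505.0, 196.0], [445.0, 198.0], [467.0, 219.0]]
time_s: 3.15
eef_pos: [0.4278, 0.1756, 0.0608]
ee_rot: [-3.141, -0.037, -0.001]
wrist_force: [0.2, -0.7, -0.1]
width: 0.0379
grip_force: 0.0
t 3.15 pos [0.4278 0.1756 0.0608] yaw 1.35 w 0.0379 F [ 0.17 -0.73 -0.11]
trans [ 1.24  0.05 -0.04] turn 0.0
```

```bash
python3 -c "
from h import *
im=r.camera('scene');cv2.imwrite('pics/s3c.png',cv2.resize(im[220:320,350:460],None,fx=6,fy=6,interpolation=cv2.INTER_CUBIC))"
```

```text
(no output)
```

View pics/s3c.png

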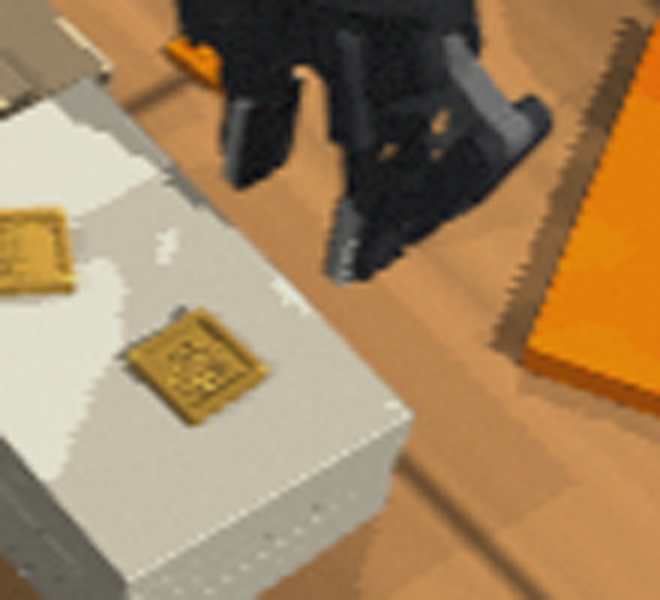

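```bash
python3 -c "
from h import *
p=r.get_state()['eef_pos']
for tz in(.0055,.0095,.0135):print(tz,((proj('scene',[p+[.011,.019,-tz],p+[.011,.0335,-tz],p+[.011,-.019,-tz]])-[350,220])*6).round(0).tolist())
# board -x,+y and -y corners at top, checks camera bias: seen (410,412)
c=np.array([.5,.1745]);a=np.radians(-.8);R=np.array([[np.cos(a),-np.sin(a)],[np.sin(a),np.cos(a)]])
for q in((-.05,.075),(.05,.075)):print(((proj('scene',[[*(c+R@q),.06]])-[350,220])*6).round(0))
"
```

```text
0.0055 [[318.0, 267.0], [352.0, 300.0], [233.0, 184.0]]
0.0095 [[317.0, 276.0], [350.0, 309.0], [232.0, 192.0]]
0.0135 [[315.0, 284.0], [348.0, 317.0], [231.0, 201.0]]
[[417. 407.]]
[[132. 579.]]
```

```bash
python3 -m handwheel '[{"translation":[0,0,-0.1],"turn":0,"grip":142},{"translation":[0.12,0,-0.1],"turn":0,"grip":142},{"translation":[0.22,0,-0.1],"turn":0,"grip":142},{"translation":[0.32,0,-0.1],"turn":0,"grip":142},{"translation":[0.42,0,-0.1],"turn":0,"grip":142},{"translation":[0.52,0,-0.1],"turn":0,"grip":142},{"translation":[0.62,0,-0.1],"turn":0,"grip":142},{"translation":[0.72,0,-0.1],"turn":0,"grip":142}]'
cat >> h.py <<'E'
from scipy.ndimage import map_coordinates
def look(f=None):
    im=r.camera("top")
    if f: cv2.imwrite(f,im)
    hsv=cv2.cvtColor(im,cv2.COLOR_BGR2HSV)
    for nm,z in(("frames",.065),):
        m=cv2.inRange(hsv,(17,110,60),(28,255,220))
        for c in cv2.findContours(m,0,2)[0]:
            if 60<cv2.contourArea(c)<400:
                M=cv2.moments(c);uv=(M["m10"]/M["m00"],M["m01"]/M["m00"]);print(nm,np.round(uv,1),ray("top",uv,z)[0,:2].round(4))
    return im
E
python3 -c "
from h import *
look('pics/t4.png');go(.465,.175,.064,1.35)
im=cv2.imread('pics/t4.png');cv2.imwrite('pics/t4c.png',cv2.resize(im[210:330,210:350],None,fx=5,fy=5,interpolation=cv2.INTER_CUBIC))"
```

```text
time_s: 4.2
eef_pos: [0.4486, 0.1761, 0.0634]
ee_rot: [3.141, 0.037, -0.0]
wrist_force: [-1.1, -0.1, -0.1]
width: 0.038
grip_force: 0.4
frames [285.1 260.4] [0.5183 0.1439]
frames [614.3 134.3] [ 0.7362 -0.4423]
frames [613. 118.] [ 0.7667 -0.443 ]
frames [614.1 102.4] [ 0.796 -0.448]
t 4.25 pos [0.4491 0.1761 0.0635] yaw 1.36 w 0.0375 F [ 0.16 -0.09 -0.16]
trans [ 0.53   0.05  -0.016] turn 0.0001
```

View pics/t4c.png

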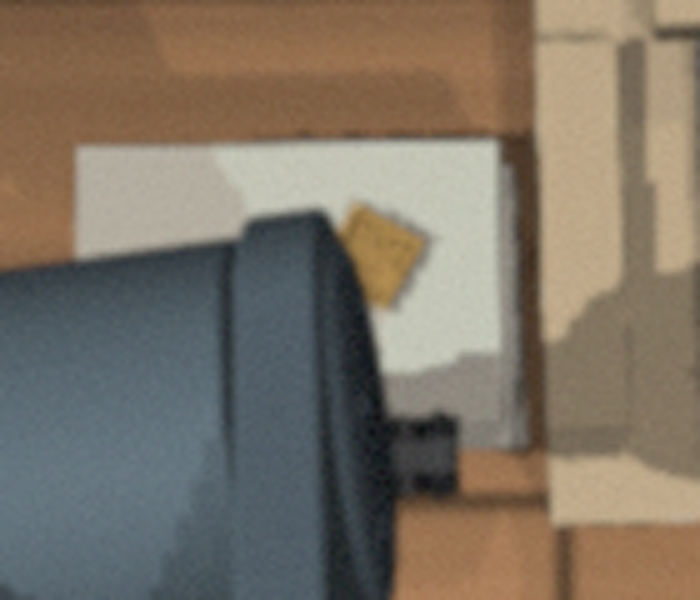

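```bash
python3 -m handwheel '[{"translation":[0.06,0,0],"turn":0,"grip":142},{"translation":[0.13,0,0],"turn":0,"grip":142},{"translation":[0.2,0,0],"turn":0,"grip":142},{"translation":[0.27,0,0],"turn":0,"grip":142},{"translation":[0.34,0,0],"turn":0,"grip":142},{"translation":[0.4,0,0],"turn":0,"grip":142},{"translation":[0.4,0,0],"turn":0,"grip":142},{"translation":[0.4,0,0],"turn":0,"grip":142}]'
cat >> h.py <<'E'
def edge(im,p,q,half,sgn,z,name,n=30):
    g=cv2.GaussianBlur(cv2.cvtColor(im,cv2.COLOR_BGR2GRAY).astype(float),(0,0),.7)
    p,q=np.array(p,float),np.array(q,float);d=(q-p)/np.linalg.norm(q-p);nn=np.array([-d[1],d[0]])
    s=np.arange(-half,half+.01,.25);pts=[]
    for t in np.linspace(0,1,n):
        c=p+(q-p)*t;L=c+s[:,None]*nn
        v=map_coordinates(g,[L[:,1],L[:,0]],order=1);pts.append(c+nn*s[(np.gradient(v)*sgn).argmax()])
    W=ray("top",pts,z)[:,:2]
    for _ in range(2):
        l=cv2.fitLine(W.astype(np.float32),cv2.DIST_HUBER,0,1e-3,1e-3).ravel()
        res=np.abs((W[:,0]-l[2])*l[1]-(W[:,1]-l[3])*l[0]);W=W[res<=max(.0007,np.median(res)*2)]
    a=(np.arctan2(l[1],l[0])+np.pi/4)%(np.pi/2)-np.pi/4
    print(f"{name}: through {l[2]:.4f},{l[3]:.4f} yaw {np.degrees(a):.2f} n{len(W)}")
def bpx(c,yaw,pts,z=.06):
    a=np.radians(yaw);R=np.array([[np.cos(a),-np.sin(a)],[np.sin(a),np.cos(a)]])
    return proj("top",[[*(np.array(c)+R@q),z] for q in pts])
E
python3 -c "
from h import *
im=look('pics/t5.png');go(.465,.175,.064,1.35)
c=(.522,.175)
a=bpx(c,1.35,[(.05,.07),(.05,-.07)]);edge(im,*a,5,1,.06,'+x')
a=bpx(c,1.35,[(.045,.075),(.01,.075)]);edge(im,*a,4,-1,.06,'+y')
a=bpx(c,1.35,[(.045,-.075),(-.03,-.075)]);edge(im,*a,4,1,.06,'-y')
"
```

```text
time_s: 5.25
eef_pos: [0.4608, 0.1764, 0.0636]
ee_rot: [-3.141, -0.037, -0.001]
wrist_force: [-0.0, -0.5, 0.5]
width: 0.0381
grip_force: 0.0
frames [285.3 253. ] [0.5312 0.1437]
frames [614.6 134.4] [ 0.7361 -0.4429]
frames [612.8 117.9] [ 0.7669 -0.4427]
frames [613.7 102.3] [ 0.7962 -0.4472]
t 5.3 pos [0.4607 0.1764 0.0636] yaw 1.37 w 0.0377 F [0.52 1.24 0.67]
trans [ 0.142  0.051 -0.013] turn 0.0003
+x: through 0.5707,0.1910 yaw 1.30 n29
+y: through 0.5482,0.2535 yaw 0.45 n26
-y: through 0.5304,0.0994 yaw 6.94 n19
```

```bash
python3 -m handwheel '[{"translation":[0.06,0,0],"turn":0,"grip":142},{"translation":[0.12,0,0],"turn":0,"grip":142},{"translation":[0.17,0,0],"turn":0,"grip":142},{"translation":[0.17,0,0],"turn":0,"grip":142},{"translation":[0.0,0,0],"turn":0,"grip":142},{"translation":[-0.5,0,0],"turn":0,"grip":142},{"translation":[-1.0,0,-1.5],"turn":0,"grip":142},{"translation":[-1.0,0,-3],"turn":0,"grip":142}]'
python3 -c "
from h import *
go(.53,.30,.15,91.35)"
```

```text
time_s: 6.3
eef_pos: [0.4276, 0.1756, 0.1534]
ee_rot: [3.141, 0.038, -0.005]
wrist_force: [0.9, 0.8, 0.3]
width: 0.0374
grip_force: 0.0
t 6.3 pos [0.4276 0.1756 0.1534] yaw 1.39 w 0.0374 F [0.85 0.85 0.26]
trans [ 3.512 -4.062  0.1  ] turn -1.5701
```

```bash
python3 -m handwheel '[{"translation":[0,-1.5,0],"turn":-0.18,"grip":142},{"translation":[0.5,-3,0],"turn":-0.36,"grip":142},{"translation":[1.5,-4.06,0],"turn":-0.54,"grip":142},{"translation":[2.5,-4.06,0],"turn":-0.72,"grip":142},{"translation":[3.28,-4.06,0],"turn":-0.9,"grip":142},{"translation":[3.28,-4.06,0],"turn":-1.08,"grip":142},{"translation":[3.28,-4.06,0],"turn":-1.26,"grip":142},{"translation":[3.28,-4.06,0],"turn":-1.44,"grip":142}]'
python3 -c "
from h import *
im=look('pics/t6.png');go(.523,.295,.064,91.35)
c=(.526,.175)
a=bpx(c,1.35,[(.05,.02),(.05,-.07)]);edge(im,*a,5,1,.06,'+x')
a=bpx(c,1.35,[(-.05,.03),(-.05,-.07)]);edge(im,*a,4,-1,.06,'-x')
a=bpx(c,1.35,[(.045,.075),(-.045,.075)]);edge(im,*a,4,-1,.06,'+y')
a=bpx(c,1.35,[(.045,-.075),(-.045,-.075)]);edge(im,*a,4,1,.06,'-y')
cv2.imwrite('pics/t6c.png',cv2.resize(im[200:330,180:450],None,fx=2.9,fy=2.9,interpolation=cv2.INTER_CUBIC))
"
```

```text
time_s: 7.3
eef_pos: [0.5249, 0.2996, 0.1531]
ee_rot: [-2.33, -2.106, 0.001]
wrist_force: [0.3, 1.0, -0.2]
width: 0.0379
grip_force: 0.0
frames [248.8 261.5] [0.517  0.2074]
frames [282.9 250.7] [0.5353 0.1479]
frames [614.9 134.4] [ 0.736  -0.4433]
frames [612.7 117.9] [ 0.7668 -0.4426]
frames [613.9 102.3] [ 0.7961 -0.4476]
t 7.35 pos [0.5249 0.2996 0.1532] yaw 84.63 w 0.0379 F [ 0.15 -0.1  -0.29]
trans [-0.158 -0.044  2.972] turn -0.1173
+x: through 0.5766,0.1437 yaw 0.71 n22
-x: through 0.4775,0.1607 yaw 1.05 n27
+y: through 0.5150,0.2529 yaw 1.51 n30
-y: through 0.5298,0.0989 yaw 5.91 n19
```

View pics/t6c.png

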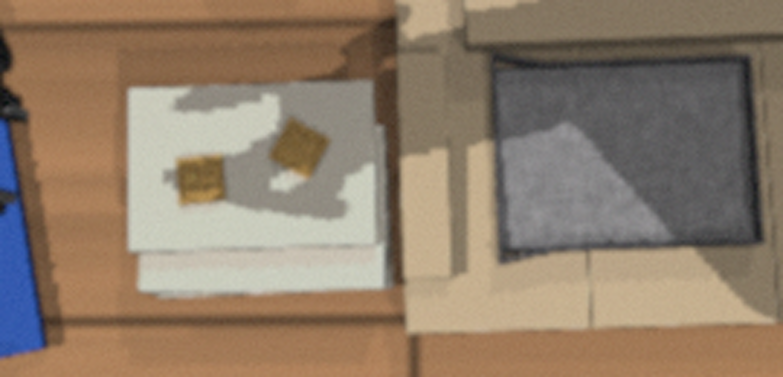

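```bash
python3 -m handwheel '[{"translation":[-0.32,0.03,0.5],"turn":-0.117,"grip":142},{"translation":[-0.32,0.03,1.2],"turn":-0.117,"grip":142},{"translation":[-0.32,0.03,1.9],"turn":-0.117,"grip":142},{"translation":[-0.32,0.03,2.4],"turn":-0.117,"grip":142},{"translation":[-0.32,0.03,2.8],"turn":-0.117,"grip":142},{"translation":[-0.32,0.03,2.98],"turn":-0.117,"grip":142},{"translation":[-0.32,0.03,2.98],"turn":-0.117,"grip":142},{"translation":[-0.32,0.03,2.98],"turn":-0.117,"grip":142}]'
python3 -c "
from h import *
go(.5248,.263,.064,91.35)"
```

```text
time_s: 8.35
eef_pos: [0.5263, 0.2903, 0.0647]
ee_rot: [2.21, 2.232, 0.002]
wrist_force: [0.2, -1.0, -0.3]
width: 0.0376
grip_force: 0.0
t 8.35 pos [0.5263 0.2903 0.0647] yaw 90.57 w 0.0376 F [ 0.21 -0.99 -0.26]
trans [-0.911 -0.061  0.024] turn -0.0137
```

```bash
python3 -m handwheel '[{"translation":[-0.2,-0.06,0.02],"turn":-0.0137,"grip":142},{"translation":[-0.4,-0.06,0.02],"turn":-0.0137,"grip":142},{"translation":[-0.6,-0.06,0.02],"turn":-0.0137,"grip":142},{"translation":[-0.75,-0.06,0.02],"turn":-0.0137,"grip":142},{"translation":[-0.83,-0.06,0.02],"turn":-0.0137,"grip":142},{"translation":[-0.91,-0.06,0.02],"turn":-0.0137,"grip":142},{"translation":[-0.99,-0.06,0.02],"turn":-0.0137,"grip":142},{"translation":[-1.07,-0.06,0.02],"turn":-0.0137,"grip":142}]'
python3 -c "
from h import *
go(.527,.2,.064,91.35)"
```

```text
time_s: 9.35
eef_pos: [0.5244, 0.2581, 0.0635]
ee_rot: [-2.195, -2.248, -0.0]
wrist_force: [0.9, 0.7, 0.4]
width: 0.0376
grip_force: 0.5
t 9.35 pos [0.5244 0.2581 0.0635] yaw 91.37 w 0.0376 F [0.92 0.66 0.41]
trans [-1.939  0.041 -0.017] turn 0.0003
```

```bash
python3 -m handwheel '[{"translation":[-0.08,0,0],"turn":0,"grip":142},{"translation":[-0.18,0,0],"turn":0,"grip":142},{"translation":[-0.28,0,0],"turn":0,"grip":142},{"translation":[-0.38,0,0],"turn":0,"grip":142},{"translation":[-0.48,0,0],"turn":0,"grip":142},{"translation":[-0.58,0,0],"turn":0,"grip":142},{"translation":[-0.68,0,0],"turn":0,"grip":142},{"translation":[-0.76,0,0],"turn":0,"grip":142}]'
python3 -c "
from h import *
look('pics/t7.png');go(.527,.2,.064,91.35)"
python3 -m handwheel '[{"translation":[-0.08,0,0],"turn":0,"grip":142},{"translation":[-0.18,0,0],"turn":0,"grip":142},{"translation":[-0.28,0,0],"turn":0,"grip":142},{"translation":[-0.38,0,0],"turn":0,"grip":142},{"translation":[-0.48,0,0],"turn":0,"grip":142},{"translation":[-0.58,0,0],"turn":0,"grip":142},{"translation":[-0.68,0,0],"turn":0,"grip":142},{"translation":[-0.76,0,0],"turn":0,"grip":142}]'
python3 -c "
from h import *
im=look('pics/t8.png');go(.527,.2,.064,91.35)
cv2.imwrite('pics/t8c.png',cv2.resize(im[200:330,180:450],None,fx=2.9,fy=2.9,interpolation=cv2.INTER_CUBIC))"
```

```text
time_s: 10.35
eef_pos: [0.5249, 0.2351, 0.0635]
ee_rot: [2.195, 2.248, 0.0]
wrist_force: [0.2, 0.8, -0.9]
width: 0.0381
grip_force: 0.6
frames [264.7 261.1] [0.5174 0.1796]
frames [298.7 250.3] [0.5356 0.1203]
frames [614.7 134.4] [ 0.736  -0.4429]
frames [612.8 117.9] [ 0.7668 -0.4427]
frames [614.3 102.4] [ 0.796  -0.4483]
t 10.4 pos [0.5249 0.2348 0.0635] yaw 91.34 w 0.0376 F [ 1.04  0.9  -0.26]
trans [-1.162  0.042 -0.017] turn -0.0001
time_s: 11.4
eef_pos: [0.5254, 0.2123, 0.0635]
ee_rot: [-2.195, -2.248, 0.0]
wrist_force: [0.2, 0.2, -0.6]
width: 0.0377
grip_force: 0.5
frames [277.7 260.6] [0.518 0.157]
frames [311.7 250. ] [0.536  0.0975]
frames [614.5 134.3] [ 0.7362 -0.4427]
frames [612.6 117.9] [ 0.7669 -0.4423]
frames [613.8 102.3] [ 0.7961 -0.4474]
t 11.45 pos [0.5255 0.212  0.0635] yaw 91.35 w 0.0379 F [1.24 0.09 0.05]
trans [-0.402  0.042 -0.018] turn -0.0
```

View pics/t8c.png

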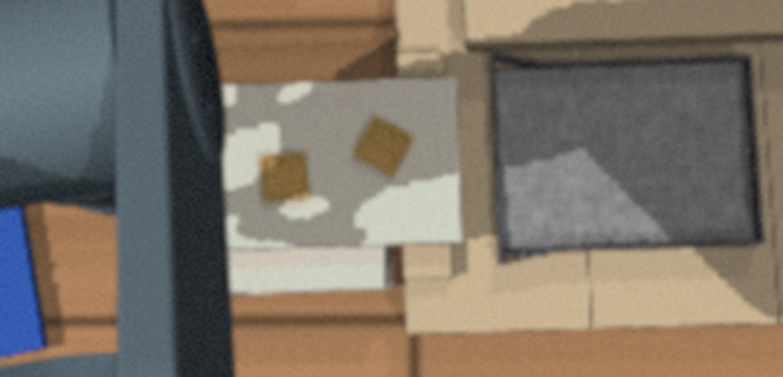

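```bash
python3 -c "
from h import *
im=cv2.imread('pics/t8.png')
c=(.5285,.127)
a=bpx(c,1.35,[(.05,.03),(.05,-.07)]);edge(im,*a,4,1,.06,'+x')
a=bpx(c,1.35,[(-.05,.03),(-.05,-.07)]);edge(im,*a,4,-1,.06,'-x')
print('line at .107:',.532-.0236*.177)"
python3 -m handwheel '[{"translation":[-0.08,0,0],"turn":0,"grip":142},{"translation":[-0.18,0,0],"turn":0,"grip":142},{"translation":[-0.28,0,0],"turn":0,"grip":142},{"translation":[-0.38,0,0],"turn":0,"grip":142},{"translation":[-0.48,0,0],"turn":0,"grip":142},{"translation":[-0.58,0,0],"turn":0,"grip":142},{"translation":[-0.68,0,0],"turn":0,"grip":142},{"translation":[-0.76,0,0],"turn":0,"grip":142}]'
python3 -c "
from h import *
im=look('pics/t9.png');go(.527,.2,.064,91.35)
c=(.529,.104)
a=bpx(c,1.35,[(.05,.03),(.05,-.07)]);edge(im,*a,4,1,.06,'+x')
a=bpx(c,1.35,[(-.05,.03),(-.05,-.07)]);edge(im,*a,4,-1,.06,'-x')
a=bpx(c,1.35,[(.045,-.075),(-.045,-.075)]);edge(im,*a,4,1,.06,'-y')
print('line at .08:',.532-.0236*.15)"
```

```text
+x: through 0.5775,0.1112 yaw 0.71 n23
-x: through 0.4796,0.0986 yaw -0.86 n13
line at .107: 0.5278228
time_s: 12.45
eef_pos: [0.526, 0.1895, 0.0635]
ee_rot: [2.195, 2.248, 0.0]
wrist_force: [0.2, 1.2, -0.1]
width: 0.0378
grip_force: 0.5
frames [290.6 260.2] [0.5185 0.1343]
frames [324.7 249.5] [0.5365 0.0749]
frames [614.3 134.3] [ 0.7363 -0.4422]
frames [612.8 117.9] [ 0.7668 -0.4428]
frames [613.8 102.4] [ 0.796  -0.4474]
t 12.5 pos [0.526  0.1892 0.0635] yaw 91.35 w 0.0381 F [-0.01  0.08  0.33]
trans [ 0.358  0.041 -0.018] turn -0.0
+x: through 0.5779,0.0754 yaw 1.41 n20
-x: through 0.4798,0.0769 yaw -1.85 n15
-y: through 0.5319,0.0294 yaw 2.03 n23
line at .08: 0.52846
```

```bash
for i in 1; do :; done
python3 -m handwheel '[{"translation":[-0.08,0,0],"turn":0,"grip":142},{"translation":[-0.18,0,0],"turn":0,"grip":142},{"translation":[-0.28,0,0],"turn":0,"grip":142},{"translation":[-0.38,0,0],"turn":0,"grip":142},{"translation":[-0.48,0,0],"turn":0,"grip":142},{"translation":[-0.58,0,0],"turn":0,"grip":142},{"translation":[-0.68,0,0],"turn":0,"grip":142},{"translation":[-0.76,0,0],"turn":0,"grip":142}]'
python3 -c "
from h import *
im=look('pics/t10.png');go(.527,.2,.064,91.35)"
python3 -m handwheel '[{"translation":[-0.08,0,0],"turn":0,"grip":142},{"translation":[-0.18,0,0],"turn":0,"grip":142},{"translation":[-0.28,0,0],"turn":0,"grip":142},{"translation":[-0.38,0,0],"turn":0,"grip":142},{"translation":[-0.48,0,0],"turn":0,"grip":142},{"translation":[-0.58,0,0],"turn":0,"grip":142},{"translation":[-0.68,0,0],"turn":0,"grip":142},{"translation":[-0.76,0,0],"turn":0,"grip":142}]'
python3 -c "
from h import *
im=look('pics/t11.png');go(.527,.2,.064,91.35)
cv2.imwrite('pics/t11c.png',cv2.resize(im[200:330,180:450],None,fx=2.9,fy=2.9,interpolation=cv2.INTER_CUBIC))"
```

```text
time_s: 13.5
eef_pos: [0.5266, 0.1667, 0.0635]
ee_rot: [2.195, 2.247, 0.0]
wrist_force: [-0.4, 1.7, 1.2]
width: 0.0381
grip_force: 0.7
frames [303.7 259.8] [0.519  0.1115]
frames [337.6 249. ] [0.5371 0.0523]
frames [614.3 134.3] [ 0.7363 -0.4424]
frames [612.9 117.9] [ 0.7669 -0.4429]
frames [614.1 102.4] [ 0.796  -0.4479]
t 13.55 pos [0.5266 0.1664 0.0635] yaw 91.35 w 0.0377 F [-0.5  -0.4  -0.68]
trans [ 1.119  0.04  -0.017] turn 0.0
time_s: 14.55
eef_pos: [0.5271, 0.1439, 0.0635]
ee_rot: [-2.195, -2.248, 0.0]
wrist_force: [-0.0, 0.8, -0.5]
width: 0.0376
grip_force: 0.3
frames [319.7 259.6] [0.519  0.0837]
frames [350.9 248.8] [0.5373 0.0292]
frames [614.6 134.4] [ 0.736  -0.4428]
frames [612.3 117.8] [ 0.7671 -0.4418]
frames [613.9 102.4] [ 0.7961 -0.4476]
t 14.6 pos [0.5271 0.1437 0.0635] yaw 91.35 w 0.0377 F [ 0.53  0.69 -0.24]
trans [ 1.878  0.041 -0.017] turn 0.0
```

View pics/t11c.png

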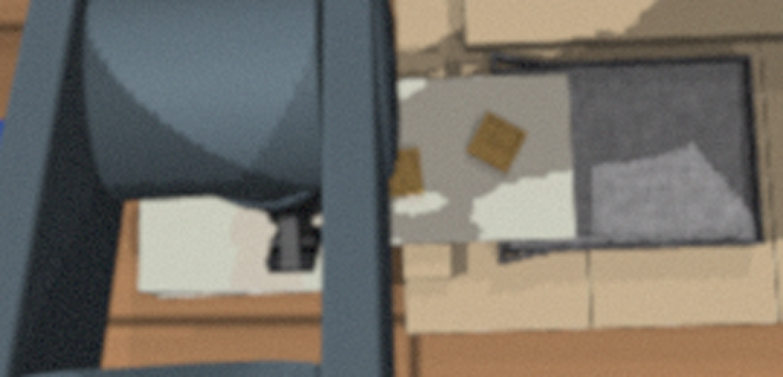

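```bash
python3 -c "
from h import *
im=cv2.imread('pics/t11.png')
c=(.5302,.0585)
for z in (.06,.056):
  a=bpx(c,1.35,[(.05,.01),(.05,-.07)],z);edge(im,*a,3,1,z,'+x')
  a=bpx(c,1.35,[(-.05,.01),(-.05,-.07)],z);edge(im,*a,3,-1,z,'-x')
  a=bpx(c,1.35,[(.045,-.075),(-.045,-.075)],z);edge(im,*a,4,1,z,'-y')
print('line at .03:',.532-.0236*.10)"
python3 -m handwheel '[{"translation":[-0.08,0,0],"turn":0,"grip":142},{"translation":[-0.18,0,0],"turn":0,"grip":142},{"translation":[-0.28,0,0],"turn":0,"grip":142},{"translation":[-0.38,0,0],"turn":0,"grip":142},{"translation":[-0.48,0,0],"turn":0,"grip":142},{"translation":[-0.58,0,0],"turn":0,"grip":142},{"translation":[-0.68,0,0],"turn":0,"grip":142},{"translation":[-0.76,0,0],"turn":0,"grip":142}]'
python3 -c "
from h import *
im=look('pics/t12.png');go(.53,.036,.061,91.35)
c=(.5307,.0355);z=.058
a=bpx(c,1.35,[(.05,-.01),(.05,-.07)],z);edge(im,*a,3,1,z,'+x')
a=bpx(c,1.35,[(-.05,-.01),(-.05,-.07)],z);edge(im,*a,3,-1,z,'-x')
a=bpx(c,1.35,[(.045,-.075),(-.045,-.075)],z);edge(im,*a,4,1,z,'-y')"
```

```text
+x: through 0.5788,0.0335 yaw 2.08 n21
-x: through 0.4787,0.0105 yaw -0.25 n21
-y: through 0.5376,-0.0163 yaw 1.37 n25
+x: through 0.5798,0.0200 yaw 1.28 n17
-x: through 0.4790,0.0149 yaw -0.76 n22
-y: through 0.5299,-0.0169 yaw 1.67 n23
line at .03: 0.52964
time_s: 15.6
eef_pos: [0.5277, 0.1211, 0.0636]
ee_rot: [2.195, 2.247, 0.0]
wrist_force: [0.6, 1.0, -1.3]
width: 0.0375
grip_force: 0.4
frames [363.8 248.3] [0.5378 0.0066]
frames [614.9 134.5] [ 0.7359 -0.4433]
frames [612.6 117.9] [ 0.7668 -0.4423]
frames [613.7 102.3] [ 0.7961 -0.4472]
t 15.65 pos [0.5277 0.1209 0.0635] yaw 91.35 w 0.0382 F [0.15 0.02 0.15]
trans [-2.83   0.011  0.084] turn 0.0
+x: through 0.5804,-0.0079 yaw 1.41 n25
-x: through 0.4790,-0.0024 yaw 1.45 n27
-y: through 0.5285,-0.0392 yaw 1.44 n23
```

```bash
python3 -m handwheel '[{"translation":[-0.06,0.01,0],"turn":0,"grip":142},{"translation":[-0.13,0.01,0],"turn":0,"grip":142},{"translation":[-0.2,0.01,0],"turn":0,"grip":142},{"translation":[-0.27,0.01,0],"turn":0,"grip":142},{"translation":[-0.34,0.01,0],"turn":0,"grip":142},{"translation":[-0.41,0.01,0],"turn":0,"grip":142},{"translation":[-0.48,0.01,0],"turn":0,"grip":142},{"translation":[-0.54,0.01,0],"turn":0,"grip":142}]'
python3 -m handwheel '[{"translation":[-0.06,0,0],"turn":0,"grip":142},{"translation":[-0.13,0,0],"turn":0,"grip":142},{"translation":[-0.2,0,0],"turn":0,"grip":142},{"translation":[-0.27,0,0],"turn":0,"grip":142},{"translation":[-0.34,0,0],"turn":0,"grip":142},{"translation":[-0.41,0,0],"turn":0,"grip":142},{"translation":[-0.48,0,0],"turn":0,"grip":142},{"translation":[-0.54,0,0],"turn":0,"grip":142}]'
python3 -c "
from h import *
im=look('pics/t13.png');go(.53,.036,.061,91.35)
c=(.5315,.0035);z=.055
a=bpx(c,1.35,[(.05,-.02),(.05,-.07)],z);edge(im,*a,3,1,z,'+x')
a=bpx(c,1.35,[(-.05,-.02),(-.05,-.07)],z);edge(im,*a,3,-1,z,'-x')
a=bpx(c,1.35,[(.045,-.075),(-.045,-.075)],z);edge(im,*a,4,1,z,'-y')
im=r.camera('scene');cv2.imwrite('pics/s13c.png',cv2.resize(im[160:340,220:440],None,fx=3.3,fy=3.3,interpolation=cv2.INTER_CUBIC))"
```

```text
time_s: 16.65
eef_pos: [0.5284, 0.105, 0.0635]
ee_rot: [2.195, 2.248, 0.0]
wrist_force: [0.0, 1.7, 0.5]
width: 0.038
grip_force: 0.6
time_s: 17.65
eef_pos: [0.5286, 0.0887, 0.0634]
ee_rot: [-2.195, -2.247, 0.0]
wrist_force: [0.2, 0.4, -0.4]
width: 0.0381
grip_force: 0.4
frames [382.2 247.8] [ 0.5383 -0.0252]
frames [614.4 134.3] [ 0.7362 -0.4424]
frames [612.9 118. ] [ 0.7667 -0.443 ]
frames [613.8 102.3] [ 0.7961 -0.4475]
t 17.7 pos [0.5286 0.0886 0.0634] yaw 91.35 w 0.038 F [-0.57 -0.13 -1.19]
trans [-1.753  0.005  0.08 ] turn 0.0001
+x: through 0.5810,-0.0377 yaw -0.78 n27
-x: through 0.4801,-0.0477 yaw -0.06 n29
-y: through 0.5191,-0.0717 yaw 1.70 n21
```

View pics/s13c.png

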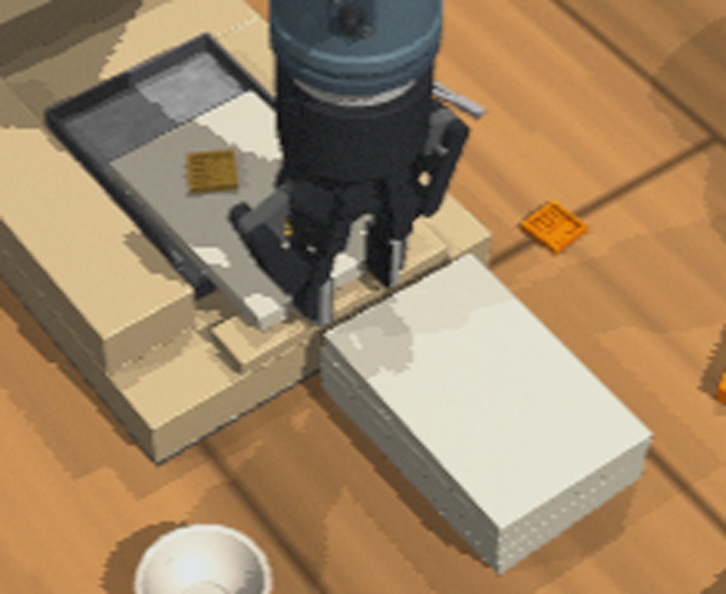

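```bash
python3 -m handwheel '[{"translation":[-0.07,0,0],"turn":0,"grip":142},{"translation":[-0.15,0,0],"turn":0,"grip":142},{"translation":[-0.23,0,0],"turn":0,"grip":142},{"translation":[-0.3,0,0],"turn":0,"grip":142},{"translation":[-0.23,0,0],"turn":0,"grip":142},{"translation":[-0.23,0,0.097],"turn":0,"grip":142},{"translation":[-0.23,0,0.097],"turn":0,"grip":142},{"translation":[-0.27,0,0.097],"turn":0,"grip":142}]'
python3 -m handwheel '[{"translation":[-0.06,0,0],"turn":0,"grip":142},{"translation":[-0.13,0,0],"turn":0,"grip":142},{"translation":[-0.2,0,0],"turn":0,"grip":142},{"translation":[-0.27,0,0],"turn":0,"grip":142},{"translation":[-0.34,0,0],"turn":0,"grip":142},{"translation":[-0.41,0,0],"turn":0,"grip":142},{"translation":[-0.48,0,0],"turn":0,"grip":142},{"translation":[-0.55,0,0],"turn":0,"grip":142}]'
python3 -c "
from h import *
im=look('pics/t14.png');go(.53,.036,.0605,91.35)
c=(.532,-.021);z=.0535
a=bpx(c,1.35,[(.05,-.03),(.05,-.07)],z);edge(im,*a,3,1,z,'+x')
a=bpx(c,1.35,[(-.05,-.03),(-.05,-.07)],z);edge(im,*a,3,-1,z,'-x')
a=bpx(c,1.35,[(.045,-.075),(-.045,-.075)],z);edge(im,*a,4,1,z,'-y')"
```

```text
time_s: 18.75
eef_pos: [0.5288, 0.0808, 0.0605]
ee_rot: [-2.195, -2.248, 0.0]
wrist_force: [-0.7, -0.6, -0.7]
width: 0.0385
grip_force: 0.0
time_s: 19.75
eef_pos: [0.5293, 0.0642, 0.0606]
ee_rot: [2.195, 2.248, -0.0]
wrist_force: [0.1, 0.7, 0.4]
width: 0.0381
grip_force: 0.4
frames [398.3 247.3] [ 0.5388 -0.0531]
frames [614.4 134.3] [ 0.7362 -0.4424]
frames [612.9 117.9] [ 0.7669 -0.443 ]
frames [613.8 102.3] [ 0.7961 -0.4474]
t 19.8 pos [0.5293 0.0639 0.0606] yaw 91.35 w 0.0376 F [ 0.01 -0.09 -0.86]
trans [-0.931  0.002  0.004] turn 0.0
+x: through 0.5824,-0.0743 yaw 0.23 n23
-x: through 0.4809,-0.0738 yaw 2.47 n25
-y: through 0.5391,-0.0963 yaw 1.34 n22
```

```bash
python3 -c "
from h import *
for k in (0,6,8,9,10,11,12,13,14):
    im=cv2.imread(f'pics/t{k}.png' if k else 'pics/top0.png');hsv=cv2.cvtColor(im,cv2.COLOR_BGR2HSV)
    m=cv2.inRange(hsv,(14,100,40),(30,255,230))
    m[:225]=0;m[300:]=0;m[:,:225]=0;m[:,455:]=0
    for c in cv2.findContours(m,0,2)[0]:
        if cv2.contourArea(c)>60:
            q=cv2.minAreaRect(c);print(k,cv2.contourArea(c),np.round(q[0],1),np.round(q[1],1),round(q[2],1),cv2.boundingRect(c))
"
```

```text
0 207.5 [250.5 275. ] [14. 15.] 90.0 (243, 268, 16, 15)
0 208.0 [285.2 266.1] [15.2 15.3] 32.5 (275, 257, 21, 20)
0 1143.0 [271.  242.5] [35. 92.] 90.0 (225, 225, 93, 36)
6 195.0 [248.5 261.5] [15. 15.] 90.0 (241, 254, 16, 16)
6 197.5 [282.7 250.6] [15.2 14.8] 26.6 (274, 242, 19, 19)
6 121.5 [261.5 226.5] [ 3. 73.] 90.0 (225, 225, 74, 4)
8 192.5 [277.7 260.5] [14.9 14.7] 84.8 (270, 253, 16, 16)
8 194.5 [311.7 250.1] [14.8 14.8] 26.6 (303, 241, 19, 19)
9 190.0 [290.7 260.3] [14.6 14.6] 84.3 (283, 253, 16, 16)
9 194.5 [324.5 249.5] [14.8 14.8] 26.6 (316, 240, 19, 20)
10 193.5 [303.4 259.6] [14.9 15. ] 82.9 (296, 252, 16, 16)
10 198.0 [337.7 249.1] [14.8 14.8] 26.6 (328, 240, 20, 19)
11 115.0 [319.5 259. ] [14. 11.] 90.0 (314, 252, 12, 15)
11 196.0 [350.9 248.7] [14.8 14.8] 26.6 (342, 240, 19, 19)
12 197.0 [363.7 248.1] [14.8 14.8] 26.6 (355, 239, 19, 19)
13 197.5 [382.4 247.7] [15.  14.8] 28.6 (373, 238, 20, 20)
13 182.5 [232.  234.5] [19. 14.] 90.0 (225, 225, 15, 20)
14 150.0 [396.5 247.5] [14.8 14.8] 26.6 (393, 238, 14, 20)
14 557.0 [244.5 240.5] [31. 39.] 90.0 (225, 225, 40, 32)
```

```bash
python3 -m handwheel '[{"translation":[-0.06,0,0],"turn":0,"grip":142},{"translation":[-0.13,0,0],"turn":0,"grip":142},{"translation":[-0.2,0,0],"turn":0,"grip":142},{"translation":[-0.27,0,0],"turn":0,"grip":142},{"translation":[-0.34,0,0],"turn":0,"grip":142},{"translation":[-0.41,0,0],"turn":0,"grip":142},{"translation":[-0.48,0,0],"turn":0,"grip":142},{"translation":[-0.55,0,0],"turn":0,"grip":142}]'
python3 -m handwheel '[{"translation":[-0.04,0,0],"turn":0,"grip":142},{"translation":[-0.08,0,0],"turn":0,"grip":142},{"translation":[-0.12,0,0],"turn":0,"grip":142},{"translation":[-0.16,0,0],"turn":0,"grip":142},{"translation":[-0.2,0,0],"turn":0,"grip":142},{"translation":[-0.23,0,0],"turn":0,"grip":142},{"translation":[-0.26,0,0],"turn":0,"grip":142},{"translation":[-0.26,0,0],"turn":0,"grip":142}]'
python3 -c "
from h import *
im=look('pics/t15.png');go(.53,.036,.0605,91.35)
c=(.532,-.045);z=.0535
a=bpx(c,1.35,[(.05,-.03),(.05,-.07)],z);edge(im,*a,3,1,z,'+x')
a=bpx(c,1.35,[(-.05,-.03),(-.05,-.07)],z);edge(im,*a,3,-1,z,'-x')
a=bpx(c,1.35,[(.045,-.075),(-.045,-.075)],z);edge(im,*a,4,1,z,'-y')"
```

```text
time_s: 20.8
eef_pos: [0.5296, 0.0477, 0.0606]
ee_rot: [-2.195, -2.248, -0.0]
wrist_force: [-0.7, 1.7, -0.9]
width: 0.0381
grip_force: 0.4
time_s: 21.8
eef_pos: [0.5299, 0.0399, 0.0606]
ee_rot: [2.195, 2.247, -0.0]
wrist_force: [1.1, -0.8, -0.0]
width: 0.0376
grip_force: 0.1
frames [614.5 134.3] [ 0.7362 -0.4426]
frames [612.7 117.9] [ 0.7668 -0.4426]
frames [614.  102.3] [ 0.7961 -0.4478]
t 21.85 pos [0.5299 0.0399 0.0606] yaw 91.36 w 0.038 F [ 0.2   0.86 -0.16]
trans [-0.13   0.001  0.004] turn 0.0001
+x: through 0.5821,-0.1025 yaw 0.90 n19
-x: through 0.4813,-0.1004 yaw 0.37 n25
-y: through 0.5324,-0.1214 yaw 1.37 n24
```

```bash
python3 -m handwheel '[{"translation":[-0.015,0,0],"turn":0,"grip":142},{"translation":[-0.03,0,0],"turn":0,"grip":142},{"translation":[-0.045,0,0],"turn":0,"grip":142},{"translation":[-0.06,0,0],"turn":0,"grip":142},{"translation":[-0.075,0,0],"turn":0,"grip":142},{"translation":[-0.09,0,0],"turn":0,"grip":142},{"translation":[-0.105,0,0],"turn":0,"grip":142},{"translation":[-0.12,0,0],"turn":0,"grip":142}]'
cat > l.py <<'E'
from h import *
im=look();s=[]
go(.53,.036,.0605,91.35)
c=(.532,-.050);z=.0535
a=bpx(c,1.35,[(.045,-.075),(-.045,-.075)],z);edge(im,*a,4,1,z,'-y')
print(r.get_state()['torque'].round(2))
E
python3 l.py
```

```text
time_s: 22.85
eef_pos: [0.53, 0.0363, 0.0606]
ee_rot: [2.195, 2.247, -0.0]
wrist_force: [0.1, 1.3, 0.6]
width: 0.0378
grip_force: 0.5
frames [614.7 134.4] [ 0.736  -0.4429]
frames [612.9 117.9] [ 0.7668 -0.4429]
frames [613.9 102.4] [ 0.796  -0.4477]
t 22.9 pos [0.5299 0.0363 0.0606] yaw 91.35 w 0.0377 F [-0.27  0.83  0.37]
trans [-0.011  0.001  0.003] turn 0.0001
-y: through 0.5376,-0.1240 yaw 0.84 n23
[ 0.12  0.05 -0.01]
```

```bash
python3 -m handwheel '[{"translation":[-0.005,0,0],"turn":0,"grip":142},{"translation":[-0.01,0,0],"turn":0,"grip":142},{"translation":[-0.015,0,0],"turn":0,"grip":142},{"translation":[-0.02,0,0],"turn":0,"grip":142},{"translation":[-0.025,0,0],"turn":0,"grip":142},{"translation":[-0.03,0,0],"turn":0,"grip":142},{"translation":[-0.035,0,0],"turn":0,"grip":142},{"translation":[-0.04,0,0],"turn":0,"grip":142}]'
python3 l.py
```

```text
time_s: 23.9
eef_pos: [0.53, 0.0352, 0.0606]
ee_rot: [-2.195, -2.248, -0.0]
wrist_force: [-0.2, 1.4, 0.7]
width: 0.0381
grip_force: 0.6
frames [614.3 134.3] [ 0.7362 -0.4423]
frames [613.  117.9] [ 0.7668 -0.4431]
frames [614.1 102.4] [ 0.796 -0.448]
t 23.95 pos [0.53   0.0352 0.0606] yaw 91.36 w 0.0376 F [ 0.41  1.48 -1.25]
trans [0.027 0.002 0.003] turn 0.0001
-y: through 0.5357,-0.1248 yaw 1.64 n23
[ 0.22 -0.01  0.05]
```

```bash
python3 -m handwheel '[{"translation":[0.1,0,0],"turn":0,"grip":142},{"translation":[0.5,0,-0.3],"turn":0,"grip":142},{"translation":[1.2,0,-2],"turn":0,"grip":142},{"translation":[3,0,-3],"turn":0,"grip":142},{"translation":[5,0,-3],"turn":0,"grip":142},{"translation":[7,0,-3],"turn":0,"grip":142},{"translation":[8.5,0,-3],"turn":0,"grip":142},{"translation":[8.5,0,-3],"turn":0,"grip":142}]'
cat > l2.py <<'E'
from h import *
im=look('pics/t16.png');go(.53,.0360,.0605,91.35)
sc=r.camera('scene');cv2.imwrite('pics/s16.png',sc)
c=(.532,-.050);z=.0535
a=bpx(c,1.35,[(.045,-.075),(-.045,-.075)],z);edge(im,*a,3,1,z,'-y')
a=bpx(c,1.35,[(.045,.075),(-.045,.075)],z);edge(im,*a,5,-1,z,'+y')
a=bpx(c,1.35,[(.05,.07),(.05,-.07)],z);edge(im,*a,3,1,z,'+x')
a=bpx(c,1.35,[(-.05,.07),(-.05,-.07)],z);edge(im,*a,3,-1,z,'-x')
# board blob in both views
for n,i,P in(("top",im,(.532,-.05,.0535)),("scene",sc,(.532,-.05,.0535))):
    hsv=cv2.cvtColor(i,cv2.COLOR_BGR2HSV);m=cv2.inRange(hsv,(0,0,120),(180,45,255))
    u,v=proj(n,[P])[0];k=m.copy();lab=cv2.connectedComponents(k)[1];l=lab[int(v),int(u)]
    c=max(cv2.findContours((lab==l).astype(np.uint8),0,1)[0],key=cv2.contourArea)
    print(n,l,cv2.contourArea(c),cv2.approxPolyDP(c,3,True)[:,0].tolist())
    a=np.radians(1.35);R=np.array([[np.cos(a),-np.sin(a)],[np.sin(a),np.cos(a)]])
    for z in(.0535,.058):print('pred',z,proj(n,[[*(np.array(P[:2])+R@q),z] for q in((-.05,-.075),(.05,-.075),(.05,.075),(-.05,.075))]).round(1).tolist())
E
python3 l2.py
```

```text
time_s: 24.95
eef_pos: [0.5229, 0.2938, 0.1512]
ee_rot: [2.189, 2.253, 0.002]
wrist_force: [-0.1, -0.5, 0.7]
width: 0.0379
grip_force: 0.0
frames [379.  257.5] [ 0.5215 -0.0192]
frames [412.6 246.9] [ 0.5393 -0.0779]
frames [614.5 134.3] [ 0.7362 -0.4427]
frames [612.5 117.9] [ 0.7669 -0.4422]
frames [614.3 102.3] [ 0.7961 -0.4483]
t 25.0 pos [0.5232 0.292  0.151 ] yaw 91.56 w 0.0376 F [-0.23 -1.19 -0.67]
trans [-8.535e+00 -6.000e-03  3.017e+00] turn 0.0036
-y: through 0.5332,-0.1246 yaw 1.33 n22
+y: through 0.5368,0.0257 yaw 1.04 n28
+x: through 0.5815,-0.0648 yaw 1.33 n26
-x: through 0.4803,-0.0599 yaw 1.05 n22
top 96 4668.0 [[435, 224], [352, 227], [354, 282], [439, 279]]
pred 0.0535 [[440.5, 279.0], [436.5, 222.4], [351.8, 225.5], [354.3, 281.9]]
pred 0.058 [[441.1, 278.8], [437.1, 222.0], [351.9, 225.1], [354.4, 281.8]]
scene 39 2981.5 [[279, 173], [239, 194], [283, 239], [312, 227], [325, 216]]
pred 0.0535 [[280.5, 171.8], [237.6, 192.6], [281.2, 240.1], [325.6, 216.0]]
pred 0.058 [[280.4, 170.1], [237.3, 190.9], [281.0, 238.5], [325.7, 214.4]]
```

```bash
python3 - <<'E'
from h import *
def em(n,im,p,q,half,sgn):
    g=cv2.GaussianBlur(cv2.cvtColor(im,cv2.COLOR_BGR2GRAY).astype(float),(0,0),.6)
    d=(q-p)/np.linalg.norm(q-p);nn=np.array([-d[1],d[0]]);s=np.arange(-half,half+.01,.2);o=[]
    prof=[]
    for t in np.linspace(.1,.9,40):
        L=p+(q-p)*t+s[:,None]*nn;v=map_coordinates(g,[L[:,1],L[:,0]],order=1);prof.append(v);o.append(s[(sgn*np.gradient(v)).argmax()])
    return np.median(o),nn,np.median(prof,0)[::5].round(0)
T=cv2.imread('pics/t16.png');S=cv2.imread('pics/s16.png');a=np.radians(1.35);R=np.array([[np.cos(a),-np.sin(a)],[np.sin(a),np.cos(a)]])
for nm,q in(("lead",[(-.05,-.075),(.05,-.075)]),("tail",[(.05,.075),(-.05,.075)])):
    for z in(.0535,.058):
        W=[[*(np.array([.5318,-.0495])+R@k),z] for k in q]
        for n,im in(("top",T),("scene",S)):
            P=proj(n,W)
            for sgn in(1,-1):
                m=em(n,im,P[0],P[1],5,sgn);print(nm,z,n,sgn,m[0].round(2),m[1].round(2),m[2] if sgn>0 else '')
E
```

```text
lead 0.0535 top 1 2.6 [ 1.   -0.07] [137. 137. 137. 136. 127. 100.  74.  72.  95. 110. 109.]
lead 0.0535 top -1 0.2 [ 1.   -0.07] 
lead 0.0535 scene 1 2.0 [-0.44 -0.9 ] [145. 145. 146. 145. 134.  93.  70.  96. 121. 126. 126.]
lead 0.0535 scene -1 0.0 [-0.44 -0.9 ] 
lead 0.058 top 1 2.0 [ 1.   -0.07] [137. 137. 137. 131. 112.  82.  69.  86. 105. 111. 107.]
lead 0.058 top -1 -0.4 [ 1.   -0.07] 
lead 0.058 scene 1 0.4 [-0.43 -0.9 ] [146. 146. 142. 116.  72.  82. 114. 125. 126. 126. 126.]
lead 0.058 scene -1 -1.6 [-0.43 -0.9 ] 
tail 0.0535 top 1 3.4 [-1.    0.04] [198. 198. 198. 194. 173. 131.  94.  89. 112. 136. 154.]
tail 0.0535 top -1 0.0 [-1.    0.04] 
tail 0.0535 scene 1 -3.5 [0.48 0.88] [218. 218. 218. 218. 212. 186. 162. 143. 108.  83.  69.]
tail 0.0535 scene -1 0.1 [0.48 0.88] 
tail 0.058 top 1 3.5 [-1.    0.04] [198. 199. 198. 195. 177. 138.  98.  88. 108. 133. 152.]
tail 0.058 top -1 0.2 [-1.    0.04] 
tail 0.058 scene 1 -2.2 [0.48 0.88] [218. 218. 218. 218. 218. 216. 200. 170. 154. 124.  92.]
tail 0.058 scene -1 1.6 [0.48 0.88]
```

```bash
python3 -c "
from plant import r
print(r.finish_job())"
```

```text
the job is handed in; nothing more can be done
None
```

I slid the top board into line with the pan and over the lip; by both cameras it lies flat inside the pan. The frames show no shift, the lower boards and bystanders looked undisturbed (not re-measured), no reading passed 2 N, and I handed in at about 25 s with the arm clear.

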